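Count to the third gap and push the paint case in

ROBOT

A 6-joint arm with a two-finger parallel gripper is mounted at the origin on the work surface. World frame = base frame: x ahead of the robot, y to its left, z up, the work surface at z = 0. Lengths are in mm, angles in rad, forces in N, time in s.
With the tool pointing down it reaches from about 350 to 975 mm from the base axis. Payload 7.1 kg.
Tool frame: the origin (TCP) lies midway between the tips of the shut fingers; the grasp point (between the pads) lies ctrl.grip_point_offset behind it (ctrl.grip_point_offset is the distance from the TCP to the grasp point, in mm); z points along the fingers, y is the line along which they close (so a half turn about z gives the same grasp; the last joint's range is limited). The gripper opens to 88 mm and grips with 3 to 60 N. Pads are 20 mm wide; open, the fingers measure 115 mm over their backs; the gripper's body (75 mm by 178 mm) begins 61 mm behind the grasp point.
Start: joints at [-1.183, 0.423, 1.63, -0, 1.089, -0.019], TCP at [247.311, -573.97, 185.375] pointing down, gripper open.
Joint ranges: [-3, 3], [-0.9, 2.11], [0.09, 2.58], [-1.31, 4.45], [0.11, 2.69], [-2.54, 2.54]. Speed limits (rad/s): [2.39, 2.39, 3.01, 3.14, 3.14, 3.14].

INTERFACE

Orientations are given as a rotation vector (axis times angle).
In Python, from workcell import ctrl, get_image, close_job, finder gives the robot as it stands.
- The arm moves only by the tool servo_tool, never from a script. Its argument "deltas" is a list of rows, each a list of 2 entries, a list of its own where there are three numbers: the shift along the tool's x, y, z in mm, then the turn, a rotation vector about the tool's x, y, z in rad. A call has 1 to 5 rows; each row is the pose to reach, as a shift and turn from the pose commanded when the call began, along the tool's axes at that moment; what a row does not reach only later rows make up. A row lasts 1/12 s, in which the tool goes at most 41.7 mm and 7.16 degrees, less where a joint would pass 70% of its speed; a pose out of reach is approached as far as the arm can. A call with a gripper value outside its range is refused whole. "grip" is the closure, from -1 (fully open) to 1 (shut), so that 0 is half open, set as the call begins (left out, the last holds). The fingers move at their own pace and stop on an object; the grip force is fixed at half the most. Time passes only in rows, so rows that repeat a pose let the fingers close. It gives the time, the measured TCP pose, the force, the opening and the grip force at its end, in the units of the state.
- ctrl.get_obs(): the state, without advancing time (a new reading comes with each control period).
- get_image(name): name is "scene" or "top" or "wrist"; returns a dict with "frame" (384x512x3 uint8, blue, green, red), "depth" (384x512 float32, mm along the optical axis (not along the pixel's ray), 0 where there is no reading), "K" (3x3 intrinsics, pixels), "pose" (4x4, takes a point from camera to world coordinates). Camera axes: x right, y down, z forward; pixel columns grow to the right and rows downward; lengths in mm; the calibration is good to about 2 mm. A picture is of the moment at which its call begins.
- close_job(): hands the job in; it is judged then, once.
Trained networks look in a picture, given as the dict that the camera call returned (one of the last four; its "shot" number tells which), for a name from the list of things; names that differ only in an ending like _2 or _b are one class to them, and where a whole thing is asked for, a point or a joint stands for the part that bears it (a point fixed in the world has none). Each returns a list of dicts, best first, with "score" (0 to 1); they miss things now and then, are a little off and sometimes report something else, mostly with a low value. They report only what shows in the picture. A call takes as long as a camera call. They do not tell look-alikes from the thing itself.
- finder.search_frame(query, picture): "rect" ([centre column, centre row, width, height] as shares, 0 to 1, of the picture: columns of its width, rows of its height, round what is visible of it).
- finder.silhouettes(query, picture): "mask" (384x512 bool, what is visible of it) and "rect" ([centre column, centre row, width, height] as shares, 0 to 1, of the picture: columns of its width, rows of its height, round what is visible of it).
The state is a dict: "t": time; "qpos": joint angles; "qvel": joint speeds; "joint_torque": joint torques, N m; "ee_pos": TCP position; "orientation": TCP orientation; "ft_force": force on the tool from outside, world axes, zero at the start; "moment": the same for the moment, N m; "width": finger opening in mm; "grasp_force": force on a finger pad.
Only numpy, scipy, OpenCV 4.12 (cv2) and the standard library are available. Lean on these libraries where they do the work, as an engineer would, in place of code of your own. Each camera call takes 0.05 s, during which the arm holds its last target. There are 200 camera calls.

TASK

On the sneaker painter's bench, start at the rack end with the round-headed post and run a fingertip along the top of the metal rail, touching it behind the first, the second and then the third gap (count every gap, full or empty). Then push the loose paint case along the bench with the fingertips into that third gap, from the open front, until it is fully home against the rack's back. Only push the case, never lift it, leave the stored case, the bottles and the brush alone, and finish clear of everything.

Things in the scene. Friction and masses are not known exactly. Their poses are not given: they have to be found in the camera images.
- rack: fixed white laminate divider rack. Origin: centre of its footprint (82 x 292 mm) at bench height; +x points to its back, -x to its open front. Seven dividers, 4 mm thick, 35 mm high, lie 48 mm apart along y and run from x = -41 to 21 mm. They make six gaps, each 44 mm wide, without floor or roof, centred at y = -120, -72, -24, 24, 72, 120 mm and closed by a back board at x = 21 mm.
- rack_front (a point): middle of the rack's open front edge, at bench height: the front end of the middle divider (rack x = -41 mm, y = 0). A case that is fully home has its centre 29 mm behind the line of the front edge (rack x = -12 mm) and stands 4 mm out of the front.
- rail: straight smooth flat dark steel rail on top of the rack's back board, behind all the gaps: 20 mm wide (x), 292 mm long (y), 10 mm thick, rigid, level; its top is 60 mm above the bench. Origin: centre of its underside, 31 mm behind the rack's origin and 50 mm up; axes as the rack's.
- round_post_top (a point): top of the fixed round-headed post (dark wood, ball 40 mm across on a 14 mm stem, 85 mm high), standing just beyond one end of the rail, 172 mm from the rack's middle along its y. Counting starts at this end; it may be the rack's +y or -y end.
- square_post_top (a point): top of the fixed plain square post (dark wood, 14 mm square, 60 mm high, no head), standing just beyond the other end of the rail.
- case_center (a point): centre of the loose paint case standing on the bench in front of the rack: closed grey plastic box 66 mm long (its x), 32 mm wide (its y), 30 mm high, about 0.15 kg; the centre is 15 mm above its underside. Its long axis x points roughly to the rack.
- stored_center (a point): centre (15 mm up) of a second, identical case, already stored in one of the rack's gaps; leave alone.
- bottle_a_center (a point): point on the axis of the dark dropper bottle, 36 mm above the bench; 32 mm across, 98 mm tall, loose; leave alone.
- bottle_b_center (a point): point on the axis of the white dropper bottle, 36 mm above the bench; 32 mm across, 98 mm tall, loose; leave alone.
- brush_grip (a point): grip point on the handle of a loose paint brush about 170 mm long lying on the bench; leave alone.
- case: the loose paint case itself; origin at the centre of its underside, axes as for its centre.
Things that resemble listed ones, but are neither listed nor needed, are in the scene too. What is shaped like the part that bears round_post_top but yellow is not meant.

How it is judged:
By the outcome, as a careful person would: the job done as asked, in the order asked, and still so for the second after the job is handed in, with the robot touching nothing.
It also fails if it takes over 58 s, if anything falls off the work surface, if the arm or the gripper's body presses on something with over 40 N, if the wrist force passes 120 N, or if a joint passes its speed limit or range.

## Working session

There is one attempt and no reset: what is moved stays moved. The work goes in short steps, Python scripts to look and compute and a tool call to move; the robot and the scene stay as the last step left them, time stands still between calls to the robot, and variables do not carry over. Pictures are saved under pics/ and viewed, at most 10 in all, crops included, and the job is handed in when it is done.

Besides the shell and the picture viewer there is one more tool, called after ">>>" in YAML: its name, and indented under it one key for each argument. servo_tool: Moves the arm, as the interface text tells. Its arguments: {"type":"object","properties":{"deltas":{"type":"array","items":{"type":"array"}},"grip":{"type":"number"}},"required":["deltas"]}

```bash
mkdir -p pics; cat > h.py <<'E'
import numpy as np, cv2
from workcell import ctrl, get_image, close_job, finder
from scipy.spatial.transform import Rotation as R
def cloud(p):
    d=p["depth"];K=p["K"];v,u=np.mgrid[0:d.shape[0],0:d.shape[1]]
    c=np.stack([(u-K[0,2])*d/K[0,0],(v-K[1,2])*d/K[1,1],d],-1)
    w=c@p["pose"][:3,:3].T+p["pose"][:3,3]; w[d==0]=np.nan
    return w
E
python3 - <<'E'
from h import *
o=ctrl.get_obs();print(o["ee_pos"],o["orientation"],o["ft_force"],o["width"],ctrl.grip_point_offset)
ims=[]
for n in("top","scene"):
    p=get_image(n);w=cloud(p);np.save(n+".npy",w);cv2.imwrite(f"pics/{n}.png",p["frame"])
    for q in("rack","rail","round_post_top","square_post_top","case","stored_center","bottle_a_center","brush_grip"):
        for r in finder.silhouettes(q,p)[:3]:
            m=r["mask"];pts=w[m];pts=pts[~np.isnan(pts[:,0])]
            if len(pts): print(n,q,round(r["score"],2),(np.array(r["rect"])*[512,384,512,384]).round(),np.median(pts,0).round(),np.percentile(pts,97,0).round())
    ims.append(p["frame"])
cv2.imwrite("pics/both.png",cv2.resize(np.vstack(ims),(800,1200))[:,:])
E
```

```text
[ 247.07934949 -573.4170377   184.6158885 ] [-3.07534099e+00 -6.34292364e-01  4.82699175e-04] [ 0.10639781 -0.07919319  0.34321399] 88.10700908559313 18.700000000000003
top rack 0.77 [254. 164. 101.  40.] [634.  13.  58.] [661. 155.  64.]
top rail 0.89 [256. 152. 100.  19.] [640.  10.  60.] [663. 142.  65.]
top round_post_top 0.58 [231. 165.  12.  27.] [604.  88.  30.] [637. 105.  36.]
top round_post_top 0.48 [315. 158.   9.  12.] [ 614. -158.   78.] [ 632. -143.   86.]
top round_post_top 0.48 [343. 135.  16.  16.] [ 677. -242.   78.] [ 702. -227.   87.]
top square_post_top 0.58 [198. 147.   4.   9.] [661. 177.  52.] [670. 187.  64.]
top stored_center 0.67 [231. 168.  17.  23.] [606.  89.  30.] [639. 108.  36.]
top bottle_a_center 0.62 [341. 187.  20.  11.] [ 525. -234.   64.] [ 541. -226.   95.]
top brush_grip 0.67 [127. 236.  60.  19.] [404. 420.  18.] [431. 483.  24.]
scene rack 0.81 [228. 243. 138.  64.] [642.  18.  34.] [665. 155.  60.]
scene rail 0.76 [224. 242. 132.  43.] [646.  28.  59.] [667. 147.  61.]
scene round_post_top 0.71 [148. 228.  18.  33.] [ 624. -156.   67.] [ 637. -141.   84.]
scene round_post_top 0.71 [102. 244.  20.  34.] [ 688. -238.   71.] [ 701. -225.   83.]
scene round_post_top 0.17 [397. 199.  68.  24.] [411. 423.  16.] [437. 481.  21.]
scene square_post_top 0.48 [301. 270.   9.  23.] [672. 181.  40.] [674. 187.  60.]
scene case 0.86 [255. 210.  24.  24.] [517.  58.  28.] [539.  77.  31.]
scene stored_center 0.63 [266. 238.  18.  17.] [600.  93.  29.] [619. 107.  31.]
scene bottle_a_center 0.63 [133. 197.  16.  37.] [ 538. -234.   44.] [ 545. -225.   87.]
scene brush_grip 0.65 [397. 200.  74.  25.] [411. 422.  16.] [437. 481.  21.]
```

View pics/top.png

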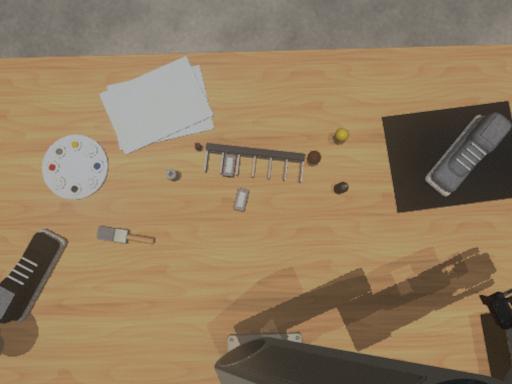

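View pics/scene.png

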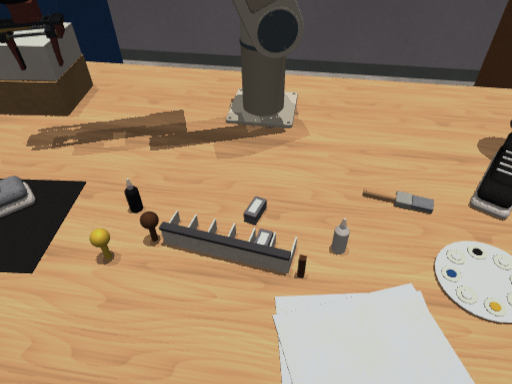

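The dark round post is at the right end (top 315,158; scene 149,222), with a yellow look-alike at (342,135). So counting runs from world -y towards +y, and the stored case (230,166) is in gap 5. The loose case is at top (241,199). Next I'll fit the poses.

```bash
cat >> h.py <<'E'
def fit(n,q,zlo,zhi,near=None):
    p=get_image(n);w=cloud(p);best=None
    for r in finder.silhouettes(q,p):
        pts=w[r["mask"]];pts=pts[(pts[:,2]>zlo)&(pts[:,2]<zhi)]
        if len(pts)<15: continue
        c=cv2.minAreaRect(pts[:,:2].astype(np.float32))
        print(n,q,round(r["score"],2),len(pts),np.round(c[0],1),np.round(c[1],1),round(c[2],1),"z",pts[:,2].mean().round(1))
    return p,w
E
python3 - <<'E'
from h import *
for n in("top","scene"):
    fit(n,"rail",54,66);fit(n,"case",23,36);fit(n,"round_post_top",60,95)
p=get_image("wrist");cv2.imwrite("pics/w0.png",p["frame"])
o=ctrl.get_obs();T=p["pose"];Rt=R.from_rotvec(o["orientation"]).as_matrix()
print("cam in tool",(Rt.T@(T[:3,3]-o["ee_pos"])).round(1));print((Rt.T@T[:3,:3]).round(2));print(p["K"].round())
E
```

```text
top rail 0.66 677 [639.9   9. ] [291.3  21.2] 81.9 z 60.1
top case 0.51 219 [502.3  56.3] [30.9 65. ] 75.3 z 30.6
top round_post_top 0.65 142 [ 678.6 -243.2] [36.3 33.7] 24.8 z 78.3
top round_post_top 0.41 146 [ 615.4 -159.4] [36.1 36.3] 80.7 z 78.3
scene rail 0.87 1090 [642.1  12.2] [288.8  23.7] 82.2 z 58.6
scene rail 0.57 47 [665.8 180.9] [13.7 15.1] 82.5 z 58.7
scene case 0.64 283 [505.   57.1] [32.6 67.4] 75.0 z 28.9
scene round_post_top 0.91 248 [ 621.7 -157.4] [34.  37.3] 14.5 z 74.7
scene round_post_top 0.73 285 [ 684.9 -241.3] [33.3 37.8] 30.1 z 74.6
scene round_post_top 0.39 208 [643.8  10.9] [286.6  19.9] 82.0 z 60.6
cam in tool [  73.6    0.2 -198.9]
[[-0.   -0.96 -0.27]
 [ 1.   -0.    0.  ]
 [-0.   -0.27  0.96]]
[[323.   0. 256.]
 [  0. 323. 190.]
 [  0.   0.   1.]]
```

Poses in world coordinates:
- **Rack:** yaw about -8°, origin (609.8, 14.6).
- **Case:** centre (503.5, 56.7), yaw -15°, which is about (-111, 27) in rack coordinates.
- **Third gap:** rack y = -24.

Both cameras agree on these, and the heights and sizes fit. I'll move to the rail start with the fingers shut.

>>> servo_tool:
  deltas:
    - [[35, -18, 0], [0, 0, 0.11]]
    - [[70, -36, 0], [0, 0, 0.22]]
    - [[105, -54, 0], [0, 0, 0.33]]
    - [[140, -72, 0], [0, 0, 0.44]]
    - [[175, -90, 0], [0, 0, 0.548]]
  grip: 1

```text
t: 1.97
ee_pos: [373.2, -420.7, 185.5]
orientation: [3.133, -0.231, 0.0]
ft_force: [0.8, 0.1, 0.1]
width: 57.6
grasp_force: 0.0
```

```bash
cat >> h.py <<'E'
O=np.array([609.8,14.6,0]);YAW=-np.radians(8)
RR=R.from_euler("z",YAW).as_matrix()
def st():
    o=ctrl.get_obs();Rt=R.from_rotvec(o["orientation"]).as_matrix()
    print("t",o["t"],"world",o["ee_pos"].round(1),"rack",(RR.T@(o["ee_pos"]-O)).round(1),"F",np.round(o["ft_force"],1),"w",round(o["width"],1),"xyaw",np.degrees(np.arctan2(Rt[1,0],Rt[0,0])).round(1),"zax",Rt[:,2].round(3))
    return o,Rt
def go(x,y,z,yaw=None):
    "delta in tool axes to rack-frame point; yaw of tool x relative to rack, deg"
    o,Rt=st();t=O+RR@np.array([x,y,z]);print("d",(Rt.T@(t-o["ee_pos"])).round(1))
    if yaw is not None:
        G=RR@R.from_euler("z",yaw,degrees=True).as_matrix()@np.diag([1,-1,-1])
        print("turn",R.from_matrix(Rt.T@G).as_rotvec().round(3))
E
python3 -c "
from h import *
go(31,-122,120,0)"
```

```text
t 1.9667 world [ 373.2 -420.7  185.5] rack [-173.7 -464.   185.5] F [0.8 0.1 0.1] w 57.6 xyaw -8.4 zax [ 0. -0. -1.]
d [ 202.  -343.5   65.5]
turn [ 0.    -0.    -0.008]
```

>>> servo_tool:
  deltas:
    - [[20, -34, 0], [0, 0, -0.008]]
    - [[40, -68, 0], [0, 0, -0.008]]
    - [[60, -102, 0], [0, 0, -0.008]]
    - [[80, -137, 0], [0, 0, -0.008]]
    - [[101, -172, 0], [0, 0, -0.008]]

```text
t: 2.38
ee_pos: [497.5, -264.3, 185.6]
orientation: [3.134, -0.209, 0.0]
ft_force: [0.0, -0.5, 0.3]
width: 24.4
grasp_force: 0.0
```

>>> servo_tool:
  deltas:
    - [[20, -34, 0], [0, 0, 0]]
    - [[40, -68, 0], [0, 0, 0]]
    - [[60, -102, 10], [0, 0, 0]]
    - [[80, -137, 30], [0, 0, 0]]
    - [[101, -172, 60], [0, 0, 0]]

```text
t: 2.8
ee_pos: [616.1, -114.9, 133.8]
orientation: [3.134, -0.208, 0.007]
ft_force: [1.4, -1.3, 0.5]
width: 0.3
grasp_force: 0.0
```

```bash
python3 - <<'E'
from h import *
go(31,-120,60,0)
fit("wrist","rail",54,66);p,w=fit("wrist","round_post_top",60,95);cv2.imwrite("pics/w1.png",p["frame"])
E
```

```text
t 2.8 world [ 616.1 -114.9  133.8] rack [  24.3 -127.4  133.8] F [ 1.4 -1.3  0.5] w 0.3 xyaw -7.6 zax [ 0.004 -0.001 -1.   ]
d [ 6.4 -7.3 73.9]
turn [ 0.    -0.004  0.007]
wrist rail 0.7 6363 [638.8 -13.9] [243.8  20.5] 82.0 z 59.2
wrist round_post_top 0.68 1774 [ 619.7 -159.9] [38.3 37. ] 86.7 z 78.1
wrist round_post_top 0.61 2386 [ 682.7 -242.5] [36.6 37.7] 55.1 z 77.5
```

View pics/w1.png

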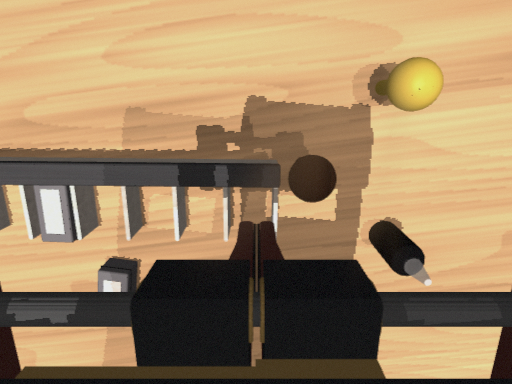

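The wrist picture shows the fingertips by the right end of the rail, with the dark ball at (312,178) and the rail end at (279,175). That matches the model within 2 mm, so I'll descend to just above the rail behind gap 1.

>>> servo_tool:
  deltas:
    - [[0, 0, 25], [0, 0, 0]]
    - [[0, 0, 45], [0, 0, 0]]
    - [[0, 0, 58], [0, 0, 0]]
    - [[0, 0, 58], [0, 0, 0]]
    - [[0, 0, 58], [0, 0, 0]]

```text
t: 3.42
ee_pos: [613.0, -117.6, 74.9]
orientation: [3.134, -0.211, -0.001]
ft_force: [0.4, 0.2, -0.5]
width: 0.7
grasp_force: 0.0
```

```bash
python3 -c "
from h import *
go(31.5,-120,60,0)"
```

```text
t 3.4167 world [ 613.  -117.6   74.9] rack [  21.6 -130.5   74.9] F [ 0.4  0.2 -0.5] w 0.7 xyaw -7.7 zax [-0. -0. -1.]
d [ 10.  -10.5  14.9]
turn [0.    0.    0.005]
```

>>> servo_tool:
  deltas:
    - [[10, -10.5, 5], [0, 0, 0.005]]
    - [[10, -10.5, 12], [0, 0, 0.005]]
    - [[10, -10.5, 13], [0, 0, 0.005]]
    - [[10, -10.5, 14], [0, 0, 0.005]]
    - [[10, -10.5, 15], [0, 0, 0.005]]

```text
t: 3.83
ee_pos: [624.7, -107.5, 59.6]
orientation: [3.134, -0.216, 0.0]
ft_force: [0.4, -0.6, -0.6]
width: 0.9
grasp_force: 0.0
```

```bash
python3 -c "
from h import *
go(31.5,-72,60,0)"
```

```text
t 3.8333 world [ 624.7 -107.5   59.6] rack [  31.8 -118.9   59.6] F [ 0.4 -0.6 -0.6] w 0.9 xyaw -7.9 zax [ 0. -0. -1.]
d [ -0.2 -46.9  -0.4]
turn [ 0.    -0.     0.002]
```

Almost there, with no contact force yet. I'll press 1 mm at a time.

>>> servo_tool:
  deltas:
    - [[0, 0, 0.5], [0, 0, 0]]
    - [[0, 0, 1], [0, 0, 0]]
    - [[0, 0, 1.5], [0, 0, 0]]
    - [[0, 0, 1.5], [0, 0, 0]]

```text
t: 4.17
ee_pos: [624.6, -107.7, 58.1]
orientation: [3.134, -0.217, 0.0]
ft_force: [0.5, 0.4, 0.4]
width: 0.4
grasp_force: 0.0
```

>>> servo_tool:
  deltas:
    - [[0, 0, 0.7], [0, 0, 0]]
    - [[0, 0, 1.4], [0, 0, 0]]
    - [[0, 0, 2], [0, 0, 0]]
    - [[0, 0, 2], [0, 0, 0]]

```text
t: 4.5
ee_pos: [624.6, -107.6, 55.9]
orientation: [-3.134, 0.217, 0.0]
ft_force: [-0.6, -0.4, -0.3]
width: 0.2
grasp_force: 0.0
```

No contact yet at 55.9 mm, which is 4 mm below where the rail top should be. I'll look before going further.

```bash
python3 - <<'E'
from h import *
p=get_image("wrist");w=cloud(p)
f=p["frame"][90:290,130:400];cv2.imwrite("pics/w2.png",cv2.resize(f,None,fx=2.9,fy=2.9,interpolation=cv2.INTER_CUBIC))
# project expected TCP and rail edges
o,Rt=st()
T=np.linalg.inv(p["pose"])
for X in([31,-120,60],[21,-120,60],[41,-120,60]):
    c=T[:3,:3]@(O+RR@X)+T[:3,3];print(X,(p["K"]@c/c[2])[:2].round())
c=T[:3,:3]@o["ee_pos"]+T[:3,3];u=(p["K"]@c/c[2])[:2];print("tcp",u.round())
m=(w[...,2]>54)&(w[...,2]<66)
q=(w-O)@RR
mm=m&(np.abs(q[...,1]+90)<12);print("rail x range near",np.nanpercentile(q[mm][:,0],[2,50,98]).round(1),np.nanmedian(q[mm][:,2]).round(1))
mm=m&(np.abs(q[...,1]+30)<12);print("rail x range g3",np.nanpercentile(q[mm][:,0],[2,50,98]).round(1),np.nanmedian(q[mm][:,2]).round(1))
E
```

```text
t 4.55 world [ 624.6 -107.6   55.9] rack [  31.7 -119.    55.9] F [ 1.5  0.3 -0.4] w 0.4 xyaw -7.9 zax [-0.  0. -1.]
[31, -120, 60] [257. 220.]
[21, -120, 60] [257. 235.]
[41, -120, 60] [257. 206.]
tcp [256. 217.]
rail x range near [23.4 33.9 42.7] 59.4
rail x range g3 [23.8 34.  42.7] 59.3
```

View pics/w2.png

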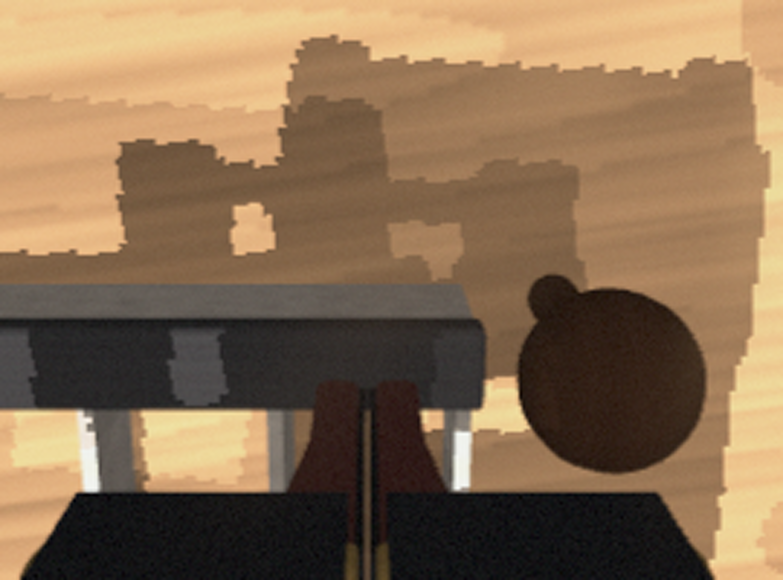

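The shut fingertips show over the rail, with the tip edge at about crop (365,380) and the rail top between rows 320 and 408. I'll check the tip height from depth.

```bash
python3 - <<'E'
from h import *
p=get_image("wrist");w=cloud(p);q=(w-O)@RR
for col in(244,248,262,270):
  for r in(204,212,218,220,222,224,226,230,236): print(col,r,q[r,col].round(0),end=" | ")
  print()
print(p["pose"].round(3))
p=get_image("scene");w=cloud(p);q=(w-O)@RR
cv2.imwrite("pics/s2.png",cv2.resize(p["frame"][170:280,130:280],None,fx=5,fy=5,interpolation=cv2.INTER_CUBIC))
E
```

```text
244 204 [  42. -111.   59.] | 244 212 [  36. -111.   59.] | 244 218 [  32. -111.   59.] | 244 220 [  31. -111.   59.] | 244 222 [  43. -113.   95.] | 244 224 [  43. -113.   97.] | 244 226 [  43. -113.  101.] | 244 230 [  43. -113.  105.] | 244 236 [  43. -113.  112.] | 
248 204 [  42. -114.   60.] | 248 212 [  37. -114.   60.] | 248 218 [  32. -114.   59.] | 248 220 [  31. -114.   60.] | 248 222 [  43. -115.   94.] | 248 224 [  43. -115.   97.] | 248 226 [  44. -115.  101.] | 248 230 [  43. -115.  105.] | 248 236 [  43. -115.  113.] | 
262 204 [  42. -123.   59.] | 262 212 [  37. -123.   60.] | 262 218 [  33. -123.   61.] | 262 220 [  31. -123.   60.] | 262 222 [  43. -122.   94.] | 262 224 [  43. -122.   97.] | 262 226 [  43. -122.  100.] | 262 230 [  43. -122.  105.] | 262 236 [  44. -122.  114.] | 
270 204 [  42. -128.   59.] | 270 212 [  37. -128.   59.] | 270 218 [  33. -128.   60.] | 270 220 [  31. -128.   60.] | 270 222 [  43. -127.   94.] | 270 224 [  43. -126.   97.] | 270 226 [  43. -126.   99.] | 270 230 [  43. -126.  105.] | 270 236 [  43. -126.  113.] | 
[[-1.38000e-01 -9.54000e-01 -2.66000e-01  6.97630e+02]
 [-9.90000e-01  1.33000e-01  3.60000e-02 -1.17876e+02]
 [ 1.00000e-03  2.69000e-01 -9.63000e-01  2.54798e+02]
 [ 0.00000e+00  0.00000e+00  0.00000e+00  1.00000e+00]]
```

View pics/s2.png

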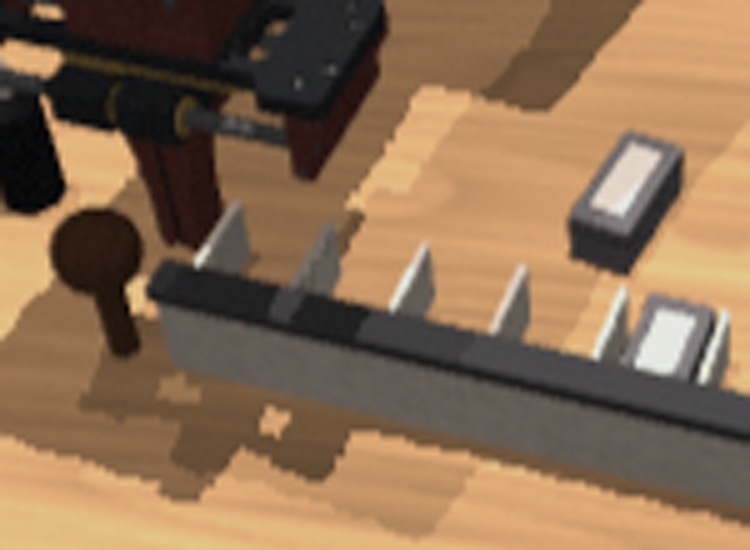

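```bash
python3 - <<'E'
from h import *
p=get_image("scene");o,Rt=st();T=np.linalg.inv(p["pose"])
for z in(56,60,75,93,105):
    c=T[:3,:3]@np.array([o["ee_pos"][0],o["ee_pos"][1],z])+T[:3,3];u=(p["K"]@c/c[2])[:2];print(z,u.round(),((u-[130,170])*5).round())
w=cloud(p);q=(w-O)@RR
for r in range(206,224,2): print(r,q[r,166].round(0),q[r,169].round(0))
E
```

```text
t 4.7 world [ 624.7 -107.7   56. ] rack [  31.8 -119.    56. ] F [ 1.1  0.3 -0.4] w 0.5 xyaw -7.9 zax [ 0. -0. -1.]
56 [171. 228.] [205. 289.]
60 [171. 227.] [204. 283.]
75 [170. 222.] [198. 259.]
93 [168. 216.] [191. 230.]
105 [167. 212.] [186. 210.]
206 [  42. -111.  135.] [  35. -109.  129.]
208 [  43. -112.  129.] [  36. -109.  124.]
210 [  43. -113.  123.] [  38. -109.  120.]
212 [  42. -114.  117.] [  38. -110.  113.]
214 [  42. -115.  111.] [  40. -110.  110.]
216 [  42. -116.  105.] [  42. -109.  106.]
218 [  41. -119.   97.] [  44. -109.  102.]
220 [ -31. -175.   -0.] [  43. -111.   95.]
222 [ -25. -172.   -1.] [  -1. -145.   32.]
```

Both cameras put the tips at z ≈ 93 while the reported TCP is at 56, so the real tips sit about 36 mm above the reported TCP. I'll trust the pictures and the force reading. Body clearance still holds, at about 103 mm against the 85 mm post. I'll carry on down, gently near the rail.

>>> servo_tool:
  deltas:
    - [[0, 0, 10], [0, 0, 0]]
    - [[0, 0, 18], [0, 0, 0]]
    - [[0, 0, 24], [0, 0, 0]]
    - [[0, 0, 28], [0, 0, 0]]
    - [[0, 0, 29], [0, 0, 0]]

```text
t: 5.12
ee_pos: [623.7, -107.5, 25.5]
orientation: [-3.134, 0.217, 0.003]
ft_force: [1.7, 0.5, 0.2]
width: 0.5
grasp_force: 0.0
```

```bash
python3 - <<'E'
from h import *
st();p=get_image("wrist");w=cloud(p);q=(w-O)@RR
for col in(248,262): print([tuple(q[r,col][[0,2]].round(0)) for r in range(196,236,2)])
E
```

```text
t 5.1167 world [ 623.7 -107.5   25.5] rack [  30.8 -118.9   25.5] F [1.7 0.5 0.2] w 0.5 xyaw -7.9 zax [-0.002  0.    -1.   ]
[(np.float64(38.0), np.float64(1.0)), (np.float64(37.0), np.float64(2.0)), (np.float64(37.0), np.float64(6.0)), (np.float64(36.0), np.float64(10.0)), (np.float64(37.0), np.float64(15.0)), (np.float64(36.0), np.float64(18.0)), (np.float64(37.0), np.float64(24.0)), (np.float64(37.0), np.float64(28.0)), (np.float64(37.0), np.float64(32.0)), (np.float64(43.0), np.float64(52.0)), (np.float64(42.0), np.float64(55.0)), (np.float64(43.0), np.float64(59.0)), (np.float64(42.0), np.float64(59.0)), (np.float64(43.0), np.float64(64.0)), (np.float64(43.0), np.float64(67.0)), (np.float64(43.0), np.float64(71.0)), (np.float64(43.0), np.float64(73.0)), (np.float64(42.0), np.float64(74.0)), (np.float64(42.0), np.float64(77.0)), (np.float64(nan), np.float64(nan))]
[(np.float64(37.0), np.float64(-1.0)), (np.float64(36.0), np.float64(1.0)), (np.float64(37.0), np.float64(6.0)), (np.float64(37.0), np.float64(11.0)), (np.float64(37.0), np.float64(16.0)), (np.float64(36.0), np.float64(18.0)), (np.float64(36.0), np.float64(23.0)), (np.float64(36.0), np.float64(27.0)), (np.float64(36.0), np.float64(31.0)), (np.float64(43.0), np.float64(52.0)), (np.float64(43.0), np.float64(55.0)), (np.float64(43.0), np.float64(58.0)), (np.float64(42.0), np.float64(59.0)), (np.float64(43.0), np.float64(64.0)), (np.float64(42.0), np.float64(66.0)), (np.float64(43.0), np.float64(70.0)), (np.float64(43.0), np.float64(73.0)), (np.float64(43.0), np.float64(75.0)), (np.float64(42.0), np.float64(77.0)), (np.float64(42.0), np.float64(80.0))]
```

>>> servo_tool:
  deltas:
    - [[0, 0, 0.5], [0, 0, 0]]
    - [[0, 0, 1], [0, 0, 0]]
    - [[0, 0, 1.5], [0, 0, 0]]
    - [[0, 0, 1.5], [0, 0, 0]]

```text
t: 5.5
ee_pos: [624.9, -107.7, 25.8]
orientation: [3.134, -0.217, 0.001]
ft_force: [-0.1, 0.3, -0.8]
width: 0.4
grasp_force: 0.0
```

>>> servo_tool:
  deltas:
    - [[0, 0, 0.5], [0, 0, 0]]
    - [[0, 0, 1], [0, 0, 0]]
    - [[0, 0, 1.5], [0, 0, 0]]
    - [[0, 0, 1.5], [0, 0, 0]]

```text
t: 5.83
ee_pos: [624.6, -107.6, 24.0]
orientation: [-3.134, 0.217, 0.0]
ft_force: [-0.2, -0.2, 0.1]
width: 0.4
grasp_force: 0.0
```

>>> servo_tool:
  deltas:
    - [[0, 0, 0.5], [0, 0, 0]]
    - [[0, 0, 1], [0, 0, 0]]
    - [[0, 0, 1.5], [0, 0, 0]]
    - [[0, 0, 1.5], [0, 0, 0]]

```text
t: 6.17
ee_pos: [624.7, -107.7, 23.1]
orientation: [-3.134, 0.217, -0.0]
ft_force: [-2.5, 0.5, 5.0]
width: 0.1
grasp_force: 2.6
```

Contact: 5 N at reported z 23.1, so the tip offset is 37 mm. Now I'll slide along the rail in contact to gap 2, then gap 3.

>>> servo_tool:
  deltas:
    - [[0, 0, 0.4], [0, 0, 0]]
    - [[0, -12, 0.4], [0, 0, 0]]
    - [[0, -24, 0.4], [0, 0, 0]]
    - [[0, -36, 0.4], [0, 0, 0]]
    - [[0, -48, 0.4], [0, 0, 0]]

```text
t: 6.58
ee_pos: [632.2, -60.7, 23.1]
orientation: [3.133, -0.217, 0.003]
ft_force: [-1.1, -4.3, 5.9]
width: 0.4
grasp_force: 2.8
```

>>> servo_tool:
  deltas:
    - [[0, 0, 0], [0, 0, 0]]
    - [[0, 0, 0], [0, 0, 0]]

```text
t: 6.75
ee_pos: [632.5, -59.0, 23.1]
orientation: [-3.133, 0.216, -0.003]
ft_force: [0.4, 4.5, 4.7]
width: 0.6
grasp_force: 2.7
```

```bash
python3 -c "
from h import *
go(31.5,-24,23,0)"
```

```text
t 6.75 world [632.5 -59.   23.1] rack [ 32.7 -69.7  23.1] F [0.4 4.5 4.7] w 0.6 xyaw -7.9 zax [ 0.002  0.001 -1.   ]
d [ -1.1 -45.7   0.1]
turn [-0.001 -0.002  0.002]
```

>>> servo_tool:
  deltas:
    - [[0, -11, 0.2], [0, 0, 0]]
    - [[-0.5, -22, 0.2], [0, 0, 0]]
    - [[-0.5, -34, 0.2], [0, 0, 0]]
    - [[-0.5, -46, 0.2], [0, 0, 0]]
    - [[-0.5, -47, 0.2], [0, 0, 0]]

```text
t: 7.17
ee_pos: [638.5, -12.8, 23.1]
orientation: [3.134, -0.215, 0.004]
ft_force: [-0.2, -1.8, 7.1]
width: 0.7
grasp_force: 3.6
```

>>> servo_tool:
  deltas:
    - [[0, 0, 0], [0, 0, 0]]
    - [[0, 0, 0], [0, 0, 0]]

```text
t: 7.33
ee_pos: [638.5, -12.8, 23.1]
orientation: [-3.133, 0.217, -0.004]
ft_force: [0.3, 3.2, 6.3]
width: 0.5
grasp_force: 3.3
```

```bash
python3 -c "
from h import *
go(31.5,-24,23,0)"
```

```text
t 7.3333 world [638.5 -12.8  23.1] rack [ 32.3 -23.1  23.1] F [0.3 3.2 6.3] w 0.5 xyaw -7.9 zax [ 0.002  0.001 -1.   ]
d [-0.8  0.9  0.1]
turn [-0.001 -0.002  0.002]
```

All three rail touches are made. Now I'll lift and head for the case's far (+y) side, turning the tool a quarter so both fingertips spread along its long side.

>>> servo_tool:
  deltas:
    - [[0, 0, -20], [0, 0, 0]]
    - [[0, 0, -50], [0, 0, -0.12]]
    - [[-20, -10, -75], [0, 0, -0.24]]
    - [[-50, -30, -80], [0, 0, -0.36]]
    - [[-80, -50, -80], [0, 0, -0.48]]
  grip: 0.2

```text
t: 7.75
ee_pos: [566.3, 47.2, 104.3]
orientation: [3.094, 0.54, 0.008]
ft_force: [-0.4, 0.1, 0.1]
width: 30.4
grasp_force: 0.0
```

```bash
python3 -c "
from h import *
go(-111,82,100,90)"
```

```text
t 7.75 world [566.3  47.2 104.3] rack [-47.6  26.2 104.3] F [-0.4  0.1  0.1] w 30.4 xyaw 19.8 zax [ 0.005  0.    -1.   ]
d [-30.1 -78.9   4. ]
turn [ 0.004 -0.004 -1.085]
```

>>> servo_tool:
  deltas:
    - [[-8, -20, 0], [0, 0, -0.12]]
    - [[-16, -40, 0], [0, 0, -0.24]]
    - [[-24, -60, 0], [0, 0, -0.36]]
    - [[-30, -79, 4], [0, 0, -0.48]]
    - [[-30, -79, 4], [0, 0, -0.6]]

```text
t: 8.17
ee_pos: [507.4, 113.3, 97.4]
orientation: [-2.793, -1.436, 0.003]
ft_force: [-0.9, -0.3, 1.0]
width: 35.1
grasp_force: 0.0
```

>>> servo_tool:
  deltas:
    - [[0, 0, 0], [0, 0, -0.12]]
    - [[0, 0, 0], [0, 0, -0.24]]
    - [[0, 0, 0], [0, 0, -0.36]]
    - [[0, 0, 0], [0, 0, -0.48]]
    - [[0, 0, 0], [0, 0, -0.48]]

```text
t: 8.58
ee_pos: [510.1, 111.5, 98.0]
orientation: [2.376, 2.055, 0.0]
ft_force: [-0.9, -0.3, -0.5]
width: 34.8
grasp_force: 0.0
```

```bash
python3 - <<'E'
from h import *
go(-111,82,-24,90)
p,w=fit("scene","case",23,36)
fit("wrist","case",23,36)
E
```

```text
t 8.5833 world [510.1 111.5  98. ] rack [-112.2   82.1   98. ] F [-0.9 -0.3 -0.5] w 34.8 xyaw 81.7 zax [ 0. -0. -1.]
d [ -0.    1.2 122. ]
turn [ 0.     0.    -0.005]
scene case 0.55 276 [505.   57.7] [30.7 67.3] 74.6 z 28.9
wrist case 0.92 2204 [503.1  56.9] [33.  61.9] 74.7 z 29.5
```

>>> servo_tool:
  deltas:
    - [[0, 1, 30], [0, 0, 0]]
    - [[0, 1, 65], [0, 0, 0]]
    - [[0, 1, 95], [0, 0, 0]]
    - [[0, 1, 112], [0, 0, 0]]
    - [[0, 1, 120], [0, 0, 0]]

```text
t: 9.2
ee_pos: [509.3, 110.9, -24.6]
orientation: [-2.381, -2.046, 0.005]
ft_force: [-0.2, 0.9, -0.1]
width: 35.0
grasp_force: 0.0
```

>>> servo_tool:
  deltas:
    - [[0, 0, 0], [0, 0, 0]]
    - [[0, 0, 0], [0, 0, 0]]

```text
t: 9.37
ee_pos: [511.4, 111.3, -21.8]
orientation: [2.382, 2.049, -0.0]
ft_force: [1.1, -0.1, 0.1]
width: 34.7
grasp_force: 0.0
```

```bash
python3 - <<'E'
from h import *
go(-111,3,-23,90)
p=get_image("scene");cv2.imwrite("pics/s3.png",cv2.resize(p["frame"][140:290,130:330],None,fx=4,fy=4,interpolation=cv2.INTER_CUBIC))
E
```

```text
t 9.3667 world [511.4 111.3 -21.8] rack [-110.9   82.1  -21.8] F [ 1.1 -0.1  0.1] w 34.7 xyaw 81.4 zax [-0. -0. -1.]
d [-79.1   0.7   1.2]
turn [-0.    0.   -0.01]
```

View pics/s3.png

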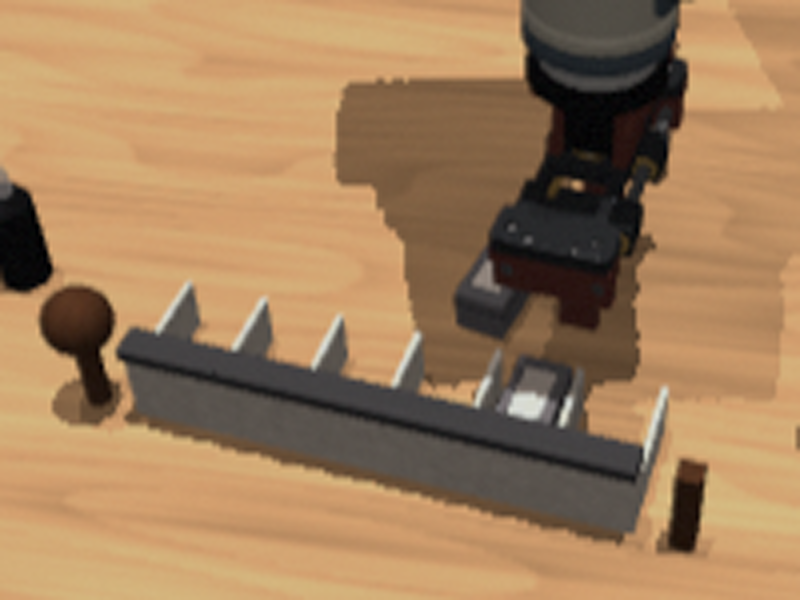

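Fingertips are down beside the case's right side (tip at crop 580,320), with the case at (490,300) and all else undisturbed. I'll check how far the carrier block's underside is above the case.

```bash
python3 - <<'E'
from h import *
p=get_image("scene");w=cloud(p);q=(w-O)@RR
for cc in(500,540,575,590,610):
    c=130+cc//4; print(cc,[(140+r//4,*q[140+r//4,c].round(0).astype(int).tolist()) for r in range(252,332,8) if not np.isnan(q[140+r//4,c,0])])
E
```

```text
500 [(203, -22, 57, 130), (205, -24, 56, 122), (207, -30, 54, 110), (209, -31, 54, 103), (211, -30, 54, 98), (213, -90, 34, 28), (215, -83, 36, 28), (217, -77, 38, 28), (219, -78, 38, 20), (221, -77, 38, 14)]
540 [(203, -20, 79, 138), (205, -21, 79, 131), (207, -23, 78, 124), (209, -29, 76, 112), (211, -31, 76, 104), (213, -29, 76, 100), (215, -117, 51, -1), (217, -108, 54, 1), (219, -104, 55, -1), (221, -98, 57, -1)]
575 [(203, -25, 94, 138), (205, -21, 96, 137), (207, -21, 96, 131), (209, -23, 95, 123), (211, -30, 94, 110), (213, -32, 93, 102), (215, -28, 94, 100), (217, -84, 80, 34), (219, -85, 80, 26), (221, -84, 80, 20)]
590 [(203, -26, 102, 139), (205, -22, 104, 138), (207, -21, 104, 133), (209, -25, 103, 123), (211, -32, 102, 110), (213, -30, 102, 106), (215, -29, 102, 101), (217, -84, 89, 36), (219, -85, 89, 29), (221, -85, 90, 22)]
610 [(203, -28, 112, 140), (205, -25, 113, 137), (207, -26, 113, 131), (209, -25, 113, 126), (211, -23, 114, 122), (213, -30, 113, 110), (215, -29, 113, 105), (217, -30, 113, 97), (219, -115, 95, -1), (221, -110, 96, -2)]
```

The block's underside is at about 97 mm, well clear, so the whole reported z is simply 37 mm low. Pushing sideways.

>>> servo_tool:
  deltas:
    - [[-10, 0.7, 1], [0, 0, -0.01]]
    - [[-19, 0.7, 1], [0, 0, -0.01]]
    - [[-26, 0.7, 1], [0, 0, -0.01]]
    - [[-33, 0.7, 1], [0, 0, -0.01]]
    - [[-40, 0.7, 1], [0, 0, -0.01]]

```text
t: 9.88
ee_pos: [506.4, 71.1, -22.4]
orientation: [2.37, 2.061, 0.002]
ft_force: [0.6, 1.3, 1.4]
width: 34.9
grasp_force: 0.8
```

>>> servo_tool:
  deltas:
    - [[-7, 0, 0], [0, 0, 0]]
    - [[-14, 0, 0], [0, 0, 0]]
    - [[-20, 0, 0], [0, 0, 0]]
    - [[-25, 0, 0], [0, 0, 0]]
    - [[-29, 0, 0], [0, 0, 0]]

```text
t: 10.3
ee_pos: [501.8, 42.3, -23.1]
orientation: [-2.371, -2.061, 0.0]
ft_force: [0.7, 1.7, 1.2]
width: 35.7
grasp_force: 0.9
```

```bash
cat >> h.py <<'E'
def case(n):
    p=get_image(n);w=cloud(p);q=(w-O)@RR
    for r in finder.silhouettes("case",p):
        a=q[r["mask"]];a=a[(a[:,2]>24)&(a[:,2]<35)]
        if len(a)>15: c=cv2.minAreaRect(a[:,:2].astype(np.float32));print(n,round(r["score"],2),"rack",np.round(c[0],1),np.round(c[1],1),round(c[2],1))
E
python3 - <<'E'
from h import *
go(-111,3,-23,90);case("scene");case("wrist")
E
```

```text
t 10.3 world [501.8  42.3 -23.1] rack [-110.8   12.4  -23.1] F [0.7 1.7 1.2] w 35.7 xyaw 82.0 zax [-0.  0. -1.]
d [-9.4 -0.2 -0.1]
turn [-0. -0.  0.]
scene 0.6 rack [-83.2 -14.3] [15.2 31.5] 4.7
wrist 0.63 rack [-110.5   -4.1] [38.6 10.6] 0.3
```

>>> servo_tool:
  deltas:
    - [[-4, 0, 0], [0, 0, 0]]
    - [[-7, 0, 0], [0, 0, 0]]
    - [[-9, 0, 0], [0, 0, 0]]
    - [[-9.5, 0, 0], [0, 0, 0]]

```text
t: 10.83
ee_pos: [500.4, 33.2, -23.1]
orientation: [-2.37, -2.061, 0.0]
ft_force: [0.0, 0.6, -0.0]
width: 34.9
grasp_force: 0.4
```

>>> servo_tool:
  deltas:
    - [[15, 0, 0], [0, 0, 0]]
    - [[30, 0, -10], [0, 0, 0]]
    - [[30, 0, -45], [0, 0, 0]]
    - [[30, 0, -80], [0, 0, 0]]
    - [[30, 0, -110], [0, 0, 0]]

```text
t: 11.25
ee_pos: [504.5, 63.4, 88.4]
orientation: [-2.369, -2.062, 0.001]
ft_force: [0.5, 0.4, -0.0]
width: 35.1
grasp_force: 0.0
```

```bash
python3 - <<'E'
from h import *
case("scene");case("wrist");go(-180,-25,70,0)
E
```

```text
scene 0.62 rack [-109.8  -23.3] [32.1 69.6] 89.2
wrist 0.72 rack [-106.2  -24.1] [32.4 58.7] 89.8
t 11.45 world [505.2  63.2  87.6] rack [-110.3   33.6   87.6] F [-0.7 -0.2  0.1] w 35.1 xyaw 82.0 zax [ 0.002  0.    -1.   ]
d [-58.6 -69.7  17.5]
turn [ 1.000e-03 -2.000e-03  1.572e+00]
```

The case is now at rack (-110, -23.5) and aligned. Next I'll turn back and go behind it.

>>> servo_tool:
  deltas:
    - [[-15, -18, 0], [0, 0, 0.12]]
    - [[-30, -36, 0], [0, 0, 0.24]]
    - [[-45, -54, 0], [0, 0, 0.36]]
    - [[-58, -66, 0], [0, 0, 0.48]]
    - [[-58, -66, 0], [0, 0, 0.6]]
  grip: 0.85

```text
t: 11.87
ee_pos: [426.2, 13.6, 84.9]
orientation: [-2.876, -1.258, 0.01]
ft_force: [0.0, 0.4, -0.2]
width: 7.5
grasp_force: 0.0
```

>>> servo_tool:
  deltas:
    - [[0, 0, 0], [0, 0, 0.12]]
    - [[0, 0, 0], [0, 0, 0.24]]
    - [[0, 0, 0], [0, 0, 0.36]]
    - [[0, 0, 0], [0, 0, 0.48]]
    - [[0, 0, 0], [0, 0, 0.6]]

```text
t: 12.28
ee_pos: [429.8, 14.8, 85.4]
orientation: [-3.121, -0.354, 0.005]
ft_force: [-0.2, -0.3, 0.2]
width: 6.8
grasp_force: 0.0
```

>>> servo_tool:
  deltas:
    - [[0, 0, 0], [0, 0, 0.12]]
    - [[0, 0, 0], [0, 0, 0.24]]
    - [[0, 0, 0], [0, 0, 0.36]]
    - [[0, 0, 0], [0, 0, 0.372]]
    - [[0, 0, 0], [0, 0, 0.372]]

```text
t: 12.7
ee_pos: [430.2, 14.8, 85.8]
orientation: [3.134, -0.216, -0.004]
ft_force: [0.6, 0.2, 0.8]
width: 6.4
grasp_force: 0.0
```

```bash
python3 - <<'E'
from h import *
go(-176,-24,-23,0)
E
```

```text
t 12.7 world [430.2  14.8  85.8] rack [-177.8  -24.8   85.8] F [0.6 0.2 0.8] w 6.4 xyaw -7.9 zax [-0.003 -0.    -1.   ]
d [  2.1  -0.8 108.8]
turn [0.    0.003 0.002]
```

>>> servo_tool:
  deltas:
    - [[1, -0.8, 30], [0, 0, 0]]
    - [[2, -0.8, 60], [0, 0, 0]]
    - [[2, -0.8, 85], [0, 0, 0]]
    - [[2, -0.8, 100], [0, 0, 0]]
    - [[2, -0.8, 108], [0, 0, 0]]

```text
t: 13.12
ee_pos: [431.5, 15.4, -23.4]
orientation: [3.134, -0.215, -0.007]
ft_force: [-0.4, -0.3, 0.5]
width: 6.3
grasp_force: 0.0
```

>>> servo_tool:
  deltas:
    - [[6, 0, 0], [0, 0, 0]]
    - [[13, 0, 0], [0, 0, 0]]
    - [[20, 0, 0], [0, 0, 0]]
    - [[27, 0, 0], [0, 0, 0]]
    - [[34, 0, 0], [0, 0, 0]]

```text
t: 13.53
ee_pos: [468.6, 10.5, -20.1]
orientation: [-3.134, 0.22, -0.002]
ft_force: [-1.4, 0.4, 1.3]
width: 6.7
grasp_force: 0.8
```

>>> servo_tool:
  deltas:
    - [[7, 0, 0], [0, 0, 0]]
    - [[14, 0, 0], [0, 0, 0]]
    - [[20, 0, 0], [0, 0, 0]]
    - [[24, 0, 0], [0, 0, 0]]
    - [[27, 0, 0], [0, 0, 0]]

```text
t: 13.95
ee_pos: [494.4, 6.8, -21.0]
orientation: [-3.134, 0.22, -0.0]
ft_force: [-2.4, 0.3, 0.9]
width: 6.8
grasp_force: 0.8
```

```bash
python3 - <<'E'
from h import *
go(-58,-24,-23,0);case("scene");case("wrist")
E
```

```text
t 13.95 world [494.4   6.8 -21. ] rack [-113.2  -23.8  -21. ] F [-2.4  0.3  0.9] w 6.8 xyaw -8.0 zax [ 0.  0. -1.]
d [55.2  0.2  2. ]
turn [-0.    -0.    -0.001]
scene 0.91 rack [-66.  -22.9] [30.4 64.3] 89.4
wrist 0.65 rack [-68.4 -24.7] [32.1 66.4] 90.0
```

The case is straight and centred on the gap. Pushing in.

>>> servo_tool:
  deltas:
    - [[6, 0, 1], [0, 0, 0]]
    - [[12, 0, 1], [0, 0, 0]]
    - [[18, 0, 1], [0, 0, 0]]
    - [[24, 0, 1], [0, 0, 0]]
    - [[30, 0, 1], [0, 0, 0]]

```text
t: 14.57
ee_pos: [524.4, 2.6, -22.1]
orientation: [-3.134, 0.22, -0.0]
ft_force: [-0.1, 0.2, -0.1]
width: 6.7
grasp_force: 0.4
```

>>> servo_tool:
  deltas:
    - [[5, 0, 0], [0, 0, 0]]
    - [[10, 0, 0], [0, 0, 0]]
    - [[15, 0, 0], [0, 0, 0]]
    - [[19, 0, 0], [0, 0, 0]]
    - [[22, 0, 0], [0, 0, 0]]

```text
t: 14.98
ee_pos: [545.9, -0.5, -22.0]
orientation: [-3.134, 0.22, -0.0]
ft_force: [-2.5, 0.6, 1.2]
width: 6.4
grasp_force: 0.8
```

>>> servo_tool:
  deltas:
    - [[1, 0, 0], [0, 0, 0]]
    - [[2, 0, 0], [0, 0, 0]]
    - [[2, 0, 0], [0, 0, 0]]

```text
t: 15.23
ee_pos: [547.3, -0.7, -22.1]
orientation: [3.134, -0.22, 0.0]
ft_force: [-0.1, -0.4, -1.1]
width: 6.5
grasp_force: 0.2
```

```bash
python3 - <<'E'
from h import *
go(-56,-24,-23,0);case("scene");case("wrist")
E
```

```text
t 15.2333 world [547.3  -0.7 -22.1] rack [-59.7 -23.8 -22.1] F [-0.1 -0.4 -1.1] w 6.5 xyaw -8.0 zax [ 0. -0. -1.]
d [3.7 0.2 0.9]
turn [ 0.    -0.    -0.001]
scene 0.52 rack [-25.1 -19.7] [48.3 41. ] 0.1
scene 0.49 rack [-49.4 238.8] [11.1 28.9] 3.0
wrist 0.82 rack [-15.2 -24.6] [32.2 65.7] 90.0
```

Case is at about x = -15, so a few millimetres remain. I'll creep until the force rises.

>>> servo_tool:
  deltas:
    - [[1, 0, 0], [0, 0, 0]]
    - [[2, 0, 0], [0, 0, 0]]
    - [[2.5, 0, 0], [0, 0, 0]]
    - [[2.5, 0, 0], [0, 0, 0]]

```text
t: 15.77
ee_pos: [550.0, -1.0, -22.1]
orientation: [-3.134, 0.22, -0.0]
ft_force: [-0.1, -0.1, -0.9]
width: 6.3
grasp_force: 0.3
```

>>> servo_tool:
  deltas:
    - [[0.5, 0, 0], [0, 0, 0]]
    - [[1, 0, 0], [0, 0, 0]]
    - [[1, 0, 0], [0, 0, 0]]

```text
t: 16.02
ee_pos: [550.9, -1.2, -22.1]
orientation: [-3.134, 0.22, -0.0]
ft_force: [-0.7, 0.3, 0.3]
width: 6.8
grasp_force: 0.5
```

>>> servo_tool:
  deltas:
    - [[0.5, 0, 0], [0, 0, 0]]
    - [[1, 0, 0], [0, 0, 0]]
    - [[1, 0, 0], [0, 0, 0]]

```text
t: 16.27
ee_pos: [552.0, -1.3, -22.1]
orientation: [-3.134, 0.22, -0.0]
ft_force: [-1.4, -0.5, -0.5]
width: 6.6
grasp_force: 0.3
```

>>> servo_tool:
  deltas:
    - [[0.5, 0, 0], [0, 0, 0]]
    - [[1, 0, 0], [0, 0, 0]]
    - [[1, 0, 0], [0, 0, 0]]

```text
t: 16.52
ee_pos: [551.9, -1.3, -22.1]
orientation: [-3.134, 0.22, 0.003]
ft_force: [-4.3, 1.1, 3.6]
width: 6.5
grasp_force: 2.2
```

Stopped advancing with force rising: it's on the back board. One confirming nudge, then back off, lift and verify.

>>> servo_tool:
  deltas:
    - [[0.7, 0, 0], [0, 0, 0]]
    - [[0.7, 0, 0], [0, 0, 0]]

```text
t: 16.68
ee_pos: [551.9, -1.4, -22.2]
orientation: [3.134, -0.22, -0.005]
ft_force: [-6.0, 0.8, 4.3]
width: 6.3
grasp_force: 3.2
```

>>> servo_tool:
  deltas:
    - [[-8, 0, 0], [0, 0, 0]]
    - [[-25, 0, 0], [0, 0, 0]]
    - [[-45, 0, -10], [0, 0, 0]]
    - [[-55, 0, -45], [0, 0, 0]]
    - [[-60, 0, -80], [0, 0, 0]]

```text
t: 17.1
ee_pos: [490.9, 7.0, 57.3]
orientation: [3.134, -0.22, -0.007]
ft_force: [0.4, 0.1, -0.3]
width: 6.4
grasp_force: 0.0
```

>>> servo_tool:
  deltas:
    - [[-10, 0, -35], [0, 0, 0]]
    - [[-20, 0, -70], [0, 0, 0]]
    - [[-20, 0, -80], [0, 0, 0]]
    - [[-20, 0, -80], [0, 0, 0]]

```text
t: 17.43
ee_pos: [476.8, 9.7, 141.0]
orientation: [-3.133, 0.22, -0.012]
ft_force: [0.2, 0.3, 0.7]
width: 6.6
grasp_force: 0.0
```

```bash
python3 - <<'E'
from h import *
st();case("scene");case("wrist")
p=get_image("scene");cv2.imwrite("pics/s4.png",cv2.resize(p["frame"][140:290,80:360],None,fx=2.8,fy=2.8,interpolation=cv2.INTER_CUBIC))
E
```

```text
t 17.4333 world [476.8   9.7 141. ] rack [-131.   -23.4  141. ] F [0.2 0.3 0.7] w 6.6 xyaw -8.0 zax [ 0.008 -0.    -1.   ]
scene 0.8 rack [-20.5 -23.5] [38.5 31.3] 0.5
scene 0.5 rack [ -39.2 -257.3] [17.2 32. ] 48.7
wrist 0.93 rack [-10.6 -24.8] [31.7 65.1] 89.9
```

View pics/s4.png

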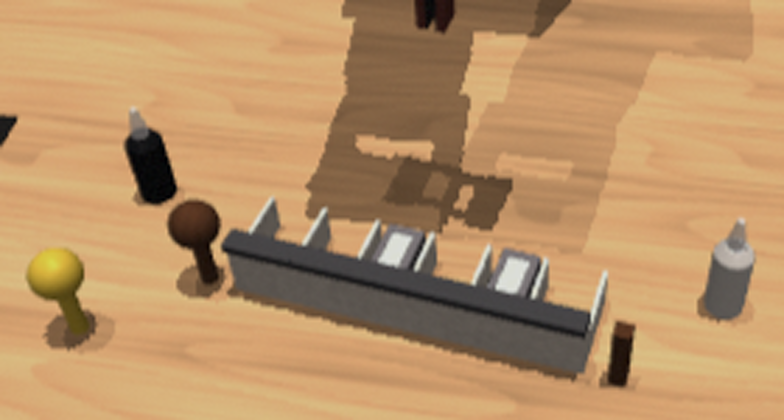

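The loose case sits home in the third gap from the round post (crop 400,248), at x ≈ -11. The stored case (515,272) and the bottles are untouched, and the gripper is clear.

```bash
python3 -c "
from h import *
print(close_job())"
```

```text
the job is handed in; nothing more can be done
None
```

The rail was touched behind gaps 1, 2 and 3 in order from the round-headed post; the loose case was pushed home in the third gap, the arm finished clear, and the job is handed in (no verdict was returned).

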